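# Slide the ramekin home under the low shelf with the spoon

### The arm

A 6-joint arm with a two-finger parallel gripper is mounted at the origin on the work surface. World frame = base frame: x ahead of the robot, y to its left, z up, the work surface at z = 0. Lengths are in m, angles in degrees, forces in N, time in s.
With the tool pointing down it reaches from about 0.4 to 0.825 m from the base axis. Payload 7 kg.
Tool frame: the origin (TCP) lies midway between the tips of the shut fingers; the grasp point (between the pads) lies 19 mm behind it; z points along the fingers, y is the line along which they close (so a half turn about z gives the same grasp; the last joint's range is limited). The gripper opens to 88 mm and grips with 3 to 60 N. Pads are 19 mm wide; open, the fingers measure 130 mm over their backs; the gripper's body (78 mm by 193 mm) begins 47 mm behind the grasp point.
Start: joints at [90.304, 20.546, 0.682, 0, -70.136, -16.507], TCP at [0.188, 0.648, 0.227] pointing down, gripper open.
Joint ranges: [-176.03, 176.03], [-82.01, 121.73], [-58.28, 71.71], [-173.87, 95.51], [-174.79, -0.11], [-173.66, 173.66]. Speed limits (degrees/s): [136.94, 136.94, 172.46, 180, 180, 180].

### API

Orientations are given as [roll, pitch, yaw] about the fixed x, y, z axes, in that order (R = Rz(yaw) Ry(pitch) Rx(roll)).
In Python, from plant import ctrl gives the robot as it stands.
- The arm moves only by the tool step_arm, never from a script. Its argument "rows" is a list of rows, each a list of 3 entries, a list of its own where there are three numbers: the closure, from 0 (fully open) to 1 (shut), then the shift along the world's x, y, z in mm, then the turn, a rotation vector about the world's x, y, z in rad. A call has exactly 5 rows; each row is the pose to reach, as a shift and turn from the pose commanded when the call began; what a row does not reach only later rows make up. A row lasts 1/12 s, in which the tool goes at most 41.7 mm and 7.16 degrees, less where a joint would pass 70% of its speed; a pose out of reach is approached as far as the arm can. A call with a gripper value outside its range is refused whole. The fingers move at their own pace and stop on an object; the grip force is fixed at half the most. Time passes only in rows, so rows that repeat a pose let the fingers close, or fill a call up. It gives the time, the measured TCP pose, the force, the opening and the grip force at its end, in the units of the state.
- ctrl.get_obs(): the state, without advancing time (a new reading comes with each control period).
- ctrl.snapshot(name): name is "side" or "top" or "wrist"; returns the picture (384x512x3 uint8, red, green, blue); there is no depth.
- ctrl.camera_model(name): a dict with "intrinsics" (3x3 intrinsics, pixels), "distortion" ([k1, k2, p1, p2, k3] as OpenCV has them; the pictures are not rectified), "R" (3x3) and "t" (3): a world point X has camera coordinates R X + t. Camera axes: x right, y down, z forward; pixel columns grow to the right and rows downward; lengths in m; the calibration is good to about 2 mm. A picture is of the moment at which its call begins: read the wrist's pose just before it. camera_model takes no time and is no camera call; for the wrist camera it gives the pose at the moment of the call.
- ctrl.close_job(): hands the job in; it is judged then, once.
The state is a dict: "clock": time; "joint_pos": joint angles; "qvel": joint speeds; "tau": joint torques, N m; "tool_pos": TCP position; "orientation": TCP orientation; "force": force on the tool from outside, world axes, zero at the start; "moment": the same for the moment, N m; "opening": finger opening in m; "gripper_force": force on a finger pad.
Only numpy, scipy, OpenCV 4.12 (cv2) and the standard library are available. Lean on these libraries where they do the work, as an engineer would, in place of code of your own. Each camera call takes 0.05 s, during which the arm holds its last target. There are 200 camera calls.

### The job

Put the ramekin away: pick up the wooden spoon and, with its bowl end, push the ramekin straight along the bay it stands at, under the low slatted shelf, until it is fully home against the back wall. Do not touch the ramekin with the robot or tip it over, and leave the measuring cup and the clear bowl where they are. Then lay the spoon down on the slab in front of the shelf, flat and right way up, with no part of it left in or under the shelf, and let go.

Things in the scene. Friction and masses are not known exactly. Their poses are not given: they have to be found in the camera images.
- shelf: Fixed wooden shelf, 226 mm wide, 92 tall, mouth facing +y within 0.25 rad. Origin on the slab, mid-mouth; x into the bays, y across, z up. Uprights 12 mm thick at y = -107, 0, +107 mm leave two bays centred at y = -53.5 and +53.5, each 95 mm wide, 135 deep to the back wall (12 thick). Roof: five 15 mm slats across, 18 mm gaps, 12 thick, from the mouth back, 80 mm above the slab; the slab is the floor.
- bay_a_home (a point): Point on the slab in the bay at shelf y = +53.5 mm where the ramekin's centre lies when it stands on the bay's centre line touching the back wall: 97.5 mm in from the mouth. Axes as the shelf's.
- bay_b_home (a point): The same point in the bay at shelf y = -53.5 mm.
- ramekin: White ceramic ramekin, a plain round dish without handle, 75 mm across, 45 tall, straight sides, 0.15 to 0.3 kg. Origin at the centre of its underside, z up. Starts upright at the mouth of either bay, its centre from 35 mm before the mouth to 5 mm behind it and within 6 mm of that bay's centre line. It slides on the slab when pushed.
- spoon: Bamboo spoon, 300 mm long, about 60 g, lying flat, bowl end towards -y within 0.4 rad. Handle 14 mm wide and 14 high, x = -150 to +102 mm; round bowl end 52 across, 16 high, centred at x = +124. Both rest on the slab. Origin on the handle's underside at the place to grip (near the balance point); x along the handle to the bowl end, y across, z up.
- spoon_tip (a point): Foremost point of the spoon's bowl end, 150 mm from the spoon's origin along its x and 12 mm above its underside. When this point touches the ramekin and the ramekin is home, it is 60 mm inside the mouth.
- spoon_end (a point): Rear end of the spoon's handle, 150 mm behind the spoon's origin along its x, 7 mm above its underside.
- cup: Loose steel measuring cup, 64 mm across, 40 tall, upright at the mouth of the other bay; its flat handle, 14 mm wide, 4 thick, 37 above the slab, reaches out of the bay (about along shelf -x) to 110 mm from the cup's axis. Origin at the centre of its underside; the handle points along its -x. To be left alone.
- bowl: Loose empty clear bowl, 150 mm across and 75 mm tall, on the slab to the right (-y) of the shelf, behind its back wall. Origin at the centre of its underside. To be left alone.
There are look-alikes about, which are no part of the job. Several things look just like the ramekin: the one meant starts farthest from the robot's base.

How it is judged:
By the outcome, as a careful person would: the job done as asked, in the order asked, and still so for the second after the job is handed in, with the robot touching nothing.
It also fails if it takes over 48 s, if anything falls off the work surface, if the arm or the gripper's body presses on something with over 40 N, if the wrist force passes 120 N, or if a joint passes its speed limit or range.

## Working session

There is one attempt and no reset: what is moved stays moved. The work goes in short steps, Python scripts to look and compute and a tool call to move; the robot and the scene stay as the last step left them, time stands still between calls to the robot, and variables do not carry over. Pictures are saved under pics/ and viewed, at most 10 in all, crops included, and the job is handed in when it is done.

Besides the shell and the picture viewer there is one more tool, called after ">>>" as a command line: name --argument value ..., lists and objects as JSON in quotes. step_arm: Moves the arm, as the interface text tells. Its arguments: {"type":"object","properties":{"rows":{"type":"array"}},"required":["rows"]}

```bash
mkdir -p pics; python3 - <<'E'
from plant import ctrl
import cv2
for n in ("top","side"):
    im=ctrl.snapshot(n); cv2.imwrite(f"pics/{n}0.png",im[:,:,::-1])
    m=ctrl.camera_model(n); print(n,m)
o=ctrl.get_obs();print(o['tool_pos'],o['orientation'],o['clock'],o['opening'],o['force'])
E
```

```text
top {'intrinsics': array([[480.01320421,   0.        , 251.60563736],
       [  0.        , 480.01320421, 199.82366241],
       [  0.        ,   0.        ,   1.        ]]), 'distortion': array([-0.01119571,  0.        ,  0.        ,  0.        ,  0.        ]), 'R': array([[-0.02334306, -0.99966344, -0.01131845],
       [-0.99461154,  0.02436602, -0.100768  ],
       [ 0.10100987,  0.00890523, -0.99484557]]), 't': array([0.05881481, 0.53895704, 1.57437675])}
side {'intrinsics': array([[462.39337845,   0.        , 253.23262984],
       [  0.        , 462.39337845, 192.99466405],
       [  0.        ,   0.        ,   1.        ]]), 'distortion': array([-0.05218872,  0.        ,  0.        ,  0.        ,  0.        ]), 'R': array([[ 0.95499497, -0.29657988, -0.00499791],
       [-0.22228793, -0.7044134 , -0.67408445],
       [ 0.1963993 ,  0.64485823, -0.73863738]]), 't': array([-0.49478311,  0.18012178,  1.14415482])}
[0.18823397 0.64774984 0.22570165] [ 1.79911678e+02 -7.49715825e-03 -1.62067095e+01] 0.1 0.087529897748551 [-0.16053481 -0.68844611  0.6201363 ]
```

```bash
python3 - <<'E'
import cv2
for n in ("top","side"):
    im=cv2.imread(f"pics/{n}0.png"); cv2.imwrite(f"pics/{n}0b.png",cv2.resize(im,(800,600),interpolation=cv2.INTER_CUBIC))
E
```

```text
(no output)
```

View pics/top0b.png

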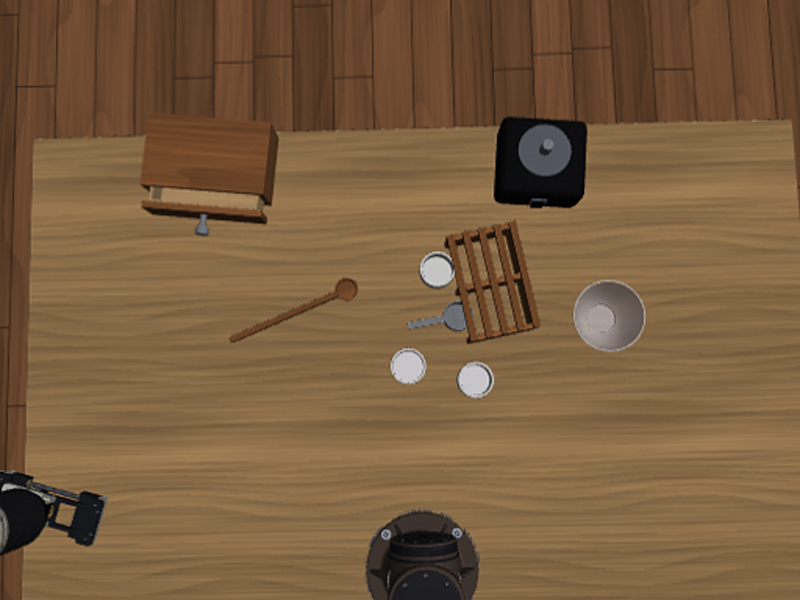

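View pics/side0b.png

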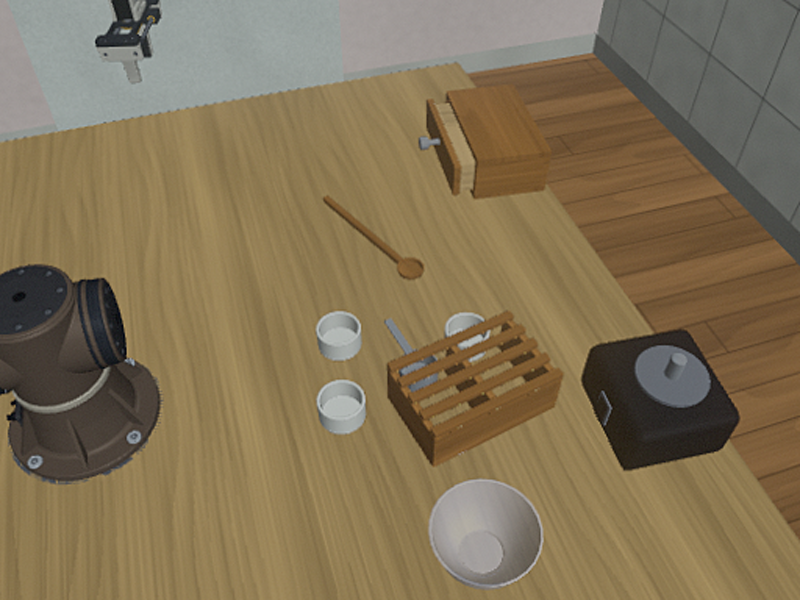

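The top view shows the ramekin at (437,269), in the far bay. The cup is at (456,318), the spoon runs from (233,339) to (346,289), and two decoys sit nearer the robot. I'll enlarge a crop to read these more precisely.

```bash
python3 - <<'E'
import cv2
im=cv2.imread("pics/top0.png")
cv2.imwrite("pics/topc1.png",cv2.resize(im[135:235,255:355],(600,600),interpolation=cv2.INTER_CUBIC))
cv2.imwrite("pics/topc2.png",cv2.resize(im[165:230,140:240],(800,520),interpolation=cv2.INTER_CUBIC))
E
```

```text
(no output)
```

View pics/topc1.png

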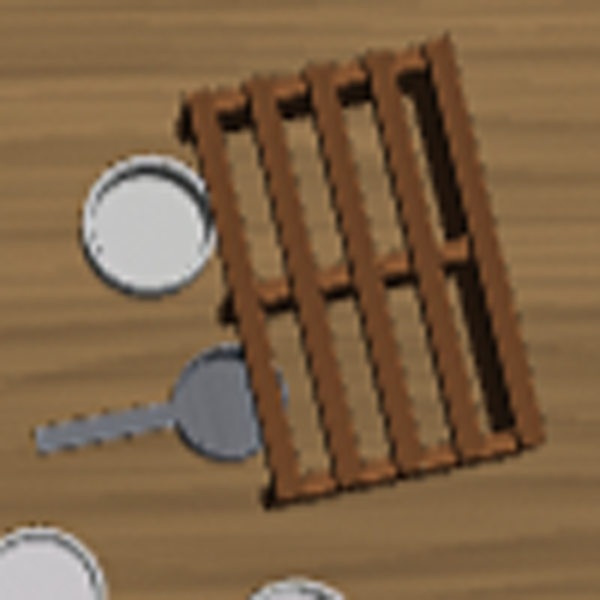

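View pics/topc2.png

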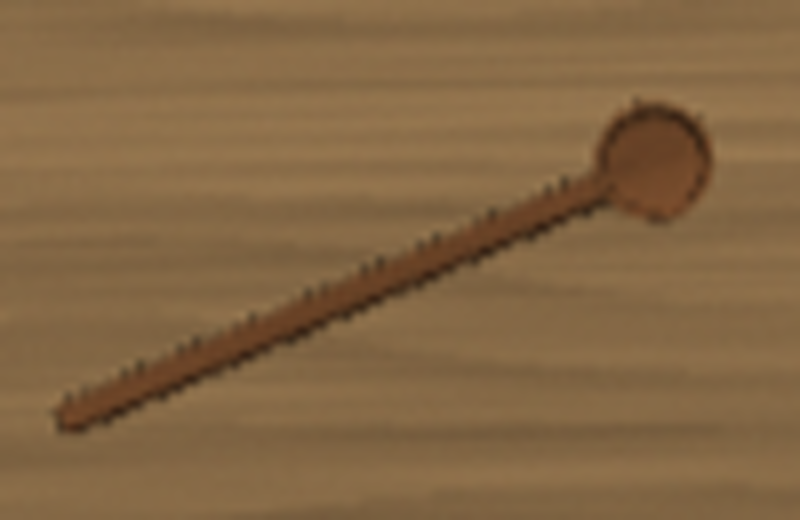

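Crop 1 (6×) gives the shelf top corners as (190,95), (449,38), (275,492) and (543,440), and the ramekin rim centre as (149,227). Crop 2 (8×) puts the spoon's rear end at (60,418) and its bowl centre at (655,162).

```bash
cat > h.py <<'E'
import numpy as np, cv2
from plant import ctrl
def ray(cam,uv,z,m=None):
    m=m or ctrl.camera_model(cam)
    p=cv2.undistortPoints(np.array([[uv]],float),m['intrinsics'],m['distortion'])[0,0]
    d=m['R'].T@np.r_[p,1]; c=-m['R'].T@m['t']
    return (c+d*(z-c[2])/d[2])
def crop(u,s,off): return [(u[0]+.5)/s-.5+off[0],(u[1]+.5)/s-.5+off[1]]
def fit(local,world): # 2D rigid
    l=np.array(local,float);w=np.array(world)[:,:2];a=l-l.mean(0);b=w-w.mean(0)
    th=np.arctan2((a[:,0]*b[:,1]-a[:,1]*b[:,0]).sum(),(a*b).sum())
    R=np.array([[np.cos(th),-np.sin(th)],[np.sin(th),np.cos(th)]])
    t=w.mean(0)-R@l.mean(0); return th,t,w-(l@R.T+t)
E
python3 - <<'E'
from h import *
np.set_printoptions(precision=4,suppress=True)
L=[(0,.113),(.147,.113),(0,-.113),(.147,-.113)]
tp=[(190,95),(449,38),(275,492),(543,440)]
sd=[(508,312),(560,372),(389,365),(434,422)]
# shelf x ~ -y world; shelf y ~ +x world
W=[ray('top',crop(u,6,(255,135)),.092) for u in tp]
S=[ray('side',crop(u,1.5625,(0,0)),.092) for u in sd]
for w in (W,S):
    th,t,r=fit(L,w);print(np.degrees(th),t,r.tolist())
    R=np.array([[np.cos(th),-np.sin(th)],[np.sin(th),np.cos(th)]])
    rk=ray('top',crop((149,227),6,(255,135)),.045)[:2]; print('ram',rk,'local',R.T@(rk-t),'homeA',R@[.0975,.0535]+t)
    cp=ray('top',crop((232,402),6,(255,135)),.04)[:2]; print('cup',R.T@(cp-t),'hend',R.T@(ray('top',crop((38,440),6,(255,135)),.037)[:2]-t))
e=ray('top',crop((60,418),8,(140,165)),.01);b=ray('top',crop((655,162),8,(140,165)),.016)
d=(b-e)[:2];print('spoon',e,b,np.linalg.norm(d),np.degrees(np.arctan2(d[1],d[0])),'grip',b[:2]-.124*d/np.linalg.norm(d))
print('ramside',ray('side',crop((467,330),1.5625,(0,0)),.045))
for u in [(408,366),(475,380)]: print('decoy',ray('top',crop(u,1.5625,(0,0)),.045))
print(ray('top',crop((610,316),1.5625,(0,0)),.075))
E
```

```text
-79.5988233563022 [ 0.5835 -0.0884] [[-0.0032026266720758256, -0.0024358645984450117], [-0.0020520981238313363, 0.0015329640888853413], [0.0037777814235397944, -0.00018131810941558746], [0.0014769433723671455, 0.00108421861897523]]
ram [ 0.6276 -0.0486] local [-0.0312  0.0505] homeA [ 0.6538 -0.1746]
cup [-0.0064 -0.0535] hend [-0.1153 -0.052 ]
-79.47470985794142 [ 0.5796 -0.085 ] [[-0.0051370051056225385, -0.007621551437830346], [-0.004997009369322569, 0.0019258493381811292], [0.0027706504497923556, -0.011192519912770163], [0.007363364025152641, 0.01688822201241935]]
ram [ 0.6276 -0.0486] local [-0.027   0.0538] homeA [ 0.65   -0.1711]
cup [-0.0025 -0.0503] hend [-0.1113 -0.0485]
spoon [0.4931 0.3999 0.01  ] [0.5948 0.1466 0.016 ] 0.2729172917166485 -68.11673540648002 grip [0.5486 0.2617]
ramside [ 0.6261 -0.0514  0.045 ]
decoy [0.425  0.0178 0.045 ]
decoy [ 0.3924 -0.1215  0.045 ]
[ 0.5172 -0.4018  0.075 ]
```

>>> step_arm --rows '[[0,[26,-28,-6],[0,0,-0.12]],[0,[52,-56,-12],[0,0,-0.24]],[0,[78,-84,-18],[0,0,-0.36]],[0,[104,-112,-24],[0,0,-0.48]],[0,[130,-140,-30],[0,0,-0.6]]]'

```text
clock: 0.52
tool_pos: [0.3191, 0.5065, 0.196]
orientation: [180.0, -0.0, -50.9]
force: [0.6, 0.3, 0.1]
opening: 0.0879
gripper_force: 0.0
```

>>> step_arm --rows '[[0,[26,-28,-6],[0,0,-0.06]],[0,[52,-56,-12],[0,0,-0.12]],[0,[78,-84,-18],[0,0,-0.18]],[0,[104,-112,-24],[0,0,-0.24]],[0,[130,-140,-30],[0,0,-0.3]]]'

```text
clock: 0.93
tool_pos: [0.4491, 0.3664, 0.1662]
orientation: [180.0, -0.0, -67.9]
force: [0.5, -0.3, 0.5]
opening: 0.0877
gripper_force: 0.0
```

>>> step_arm --rows '[[0,[25,-27,-8],[0,0,0]],[0,[50,-54,-16],[0,0,0]],[0,[75,-80,-24],[0,0,0]],[0,[100,-106,-30],[0,0,0]],[0,[100,-106,-30],[0,0,0]]]'

```text
clock: 1.35
tool_pos: [0.5505, 0.2574, 0.1345]
orientation: [179.8, -0.1, -68.0]
force: [-0.1, 0.9, 0.2]
opening: 0.0877
gripper_force: 0.0
```

```bash
python3 - <<'E'
from h import *
o=ctrl.get_obs();print(o['tool_pos'],o['orientation'],o['clock'],o['joint_pos'])
m=ctrl.camera_model('wrist');np.save('wm.npy',m,allow_pickle=True)
im=ctrl.snapshot('wrist');cv2.imwrite('pics/w1.png',cv2.resize(im[:,:,::-1],(800,600)))
E
```

```text
[0.55051425 0.25743759 0.13446484] [ 1.79823321e+02 -8.76061194e-02 -6.80121826e+01] 1.35 [ 4.34702460e+01  1.85879364e+01 -1.50147511e+01  2.01452861e-02
 -5.65938022e+01 -2.14936839e+01]
```

View pics/w1.png

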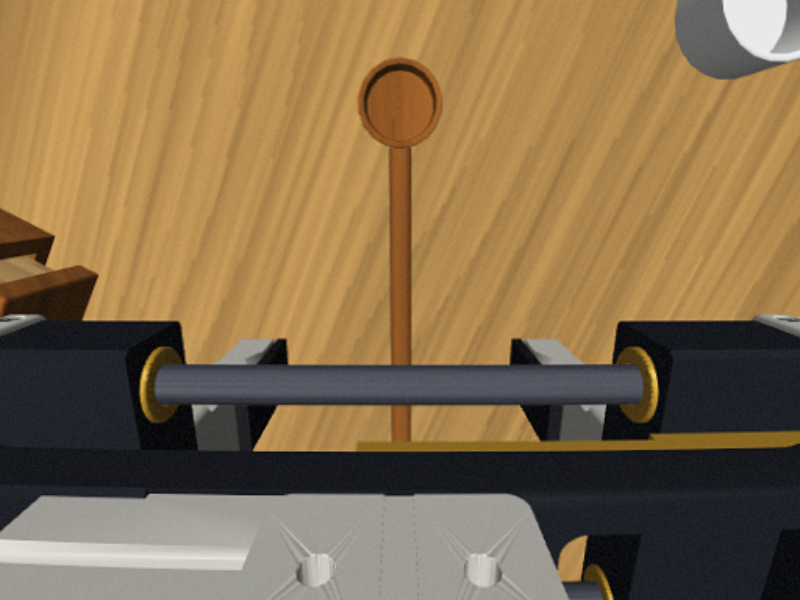

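The wrist view shows the spoon well aligned with the gripper. Its bowl centre is at (400,102), its tip at (400,57), and the handle runs along column 400.

```bash
python3 - <<'E'
from h import *
np.set_printoptions(precision=4,suppress=True)
m=np.load('wm.npy',allow_pickle=True).item()
g=lambda u,z: ray('',crop(u,1.5625,(0,0)),z,m)[:2]
b=g((400,102),.016);h=g((400.5,350),.014);t=g((400,58),.014)
d=b-h;d/=np.linalg.norm(d)
print(b,h,t,np.degrees(np.arctan2(d[1],d[0])),b-.124*d,t-.15*d)
E
```

```text
[0.5934 0.148 ] [0.5334 0.2948] [0.6027 0.1249] -67.77492492687026 [0.5465 0.2628] [0.546  0.2638]
```

>>> step_arm --rows '[[0,[0,0,-25],[0,0,0]],[0,[-1,1,-50],[0,0,0]],[0,[-2,1,-75],[0,0,0]],[0,[-2,1,-100],[0,0,0]],[0,[-2,1,-100],[0,0,0]]]'

```text
clock: 1.82
tool_pos: [0.5431, 0.2616, 0.0319]
orientation: [179.6, -0.1, -67.8]
force: [-0.6, -0.8, -1.3]
opening: 0.0878
gripper_force: 0.0
```

>>> step_arm --rows '[[0,[0,0,-8],[0,0,0]],[0,[0,0,-16],[0,0,0]],[0,[0,0,-24],[0,0,0]],[0,[0,0,-30],[0,0,0]],[0,[0,0,-32],[0,0,0]]]'

```text
clock: 2.23
tool_pos: [0.5462, 0.2631, 0.0041]
orientation: [180.0, -0.0, -67.8]
force: [-0.3, 0.3, 0.0]
opening: 0.0877
gripper_force: 0.0
```

>>> step_arm --rows '[[0,[0,0,-1],[0,0,0]],[1,[0,0,-1],[0,0,0]],[1,[0,0,-1],[0,0,0]],[1,[0,0,-1],[0,0,0]],[1,[0,0,-1],[0,0,0]]]'

```text
clock: 2.65
tool_pos: [0.5466, 0.2633, 0.004]
orientation: [-180.0, 0.0, -67.8]
force: [-0.1, -0.3, 0.4]
opening: 0.0663
gripper_force: 0.0
```

>>> step_arm --rows '[[1,[0,0,0],[0,0,0]],[1,[0,0,0],[0,0,0]],[1,[0,0,0],[0,0,0]],[1,[0,0,0],[0,0,0]],[1,[0,0,0],[0,0,0]]]'

```text
clock: 3.07
tool_pos: [0.5464, 0.2632, 0.0036]
orientation: [180.0, -0.0, -67.8]
force: [-0.2, 0.5, -1.1]
opening: 0.0331
gripper_force: 0.0
```

>>> step_arm --rows '[[1,[0,0,0],[0,0,0]],[1,[0,0,0],[0,0,0]],[1,[0,0,0],[0,0,0]],[1,[0,0,0],[0,0,0]],[1,[0,0,0],[0,0,0]]]'

```text
clock: 3.48
tool_pos: [0.5464, 0.2631, 0.0035]
orientation: [-180.0, 0.0, -67.8]
force: [0.4, 0.5, 0.0]
opening: 0.0137
gripper_force: 30.0
```

>>> step_arm --rows '[[1,[0,0,0],[0,0,0]],[1,[0,0,4],[0,0,0]],[1,[0,0,8],[0,0,0]],[1,[0,0,8],[0,0,0]],[1,[0,0,8],[0,0,0]]]'

```text
clock: 3.9
tool_pos: [0.5466, 0.2634, 0.0121]
orientation: [-180.0, 0.0, -67.8]
force: [1.0, -0.2, -1.6]
opening: 0.0138
gripper_force: 30.0
```

>>> step_arm --rows '[[1,[9,-18,0],[0,0,-0.06]],[1,[18,-40,0],[0,0,-0.12]],[1,[27,-65,0],[0,0,-0.17]],[1,[36,-90,0],[0,0,-0.206]],[1,[44,-112,-3],[0,0,-0.206]]]'

```text
clock: 4.32
tool_pos: [0.5909, 0.15, 0.009]
orientation: [-180.0, 0.0, -79.7]
force: [0.1, -0.8, -0.7]
opening: 0.0136
gripper_force: 30.0
```

>>> step_arm --rows '[[1,[0,0,0],[0,0,0]],[1,[0,0,0],[0,0,0]],[1,[0,0,0],[0,0,0]],[1,[0,0,0],[0,0,0]],[1,[0,0,0],[0,0,0]]]'

```text
clock: 4.73
tool_pos: [0.5903, 0.1521, 0.0087]
orientation: [-180.0, 0.0, -79.5]
force: [0.2, 0.4, -1.5]
opening: 0.0136
gripper_force: 30.0
```

```bash
python3 - <<'E'
from h import *
o=ctrl.get_obs();print(o['tool_pos'],o['orientation'],o['clock'],o['force'])
m=ctrl.camera_model('wrist');np.save('wm.npy',m,allow_pickle=True)
a=ctrl.snapshot('wrist');b=ctrl.snapshot('top')[120:240,210:370]
a=cv2.resize(a,(400,300));cv2.imwrite('pics/w2full.png',cv2.resize(a,(800,600))[:,:,::-1]);
np.save('top2.npy',b)
b=cv2.resize(b,(800,600),interpolation=cv2.INTER_CUBIC)
W=ctrl.snapshot('wrist');cv2.imwrite('pics/w2.png',cv2.resize(W,(800,600))[:,:,::-1]);cv2.imwrite('pics/t2.png',b[:,:,::-1])
E
```

```text
[0.59028514 0.15208639 0.0087034 ] [-1.79981362e+02  8.84409009e-03 -7.95044095e+01] 4.7333 [ 0.18648376  0.40978021 -1.46993431]
```

View pics/w2.png

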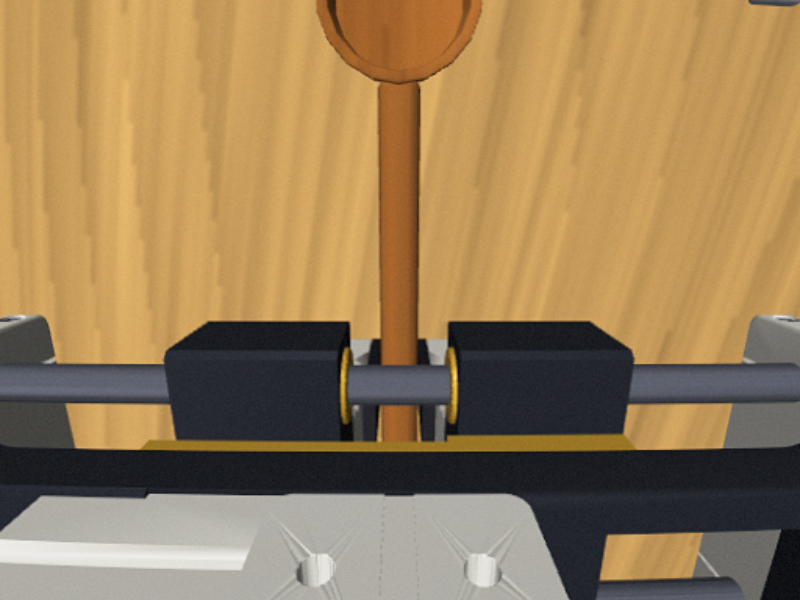

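View pics/t2.png

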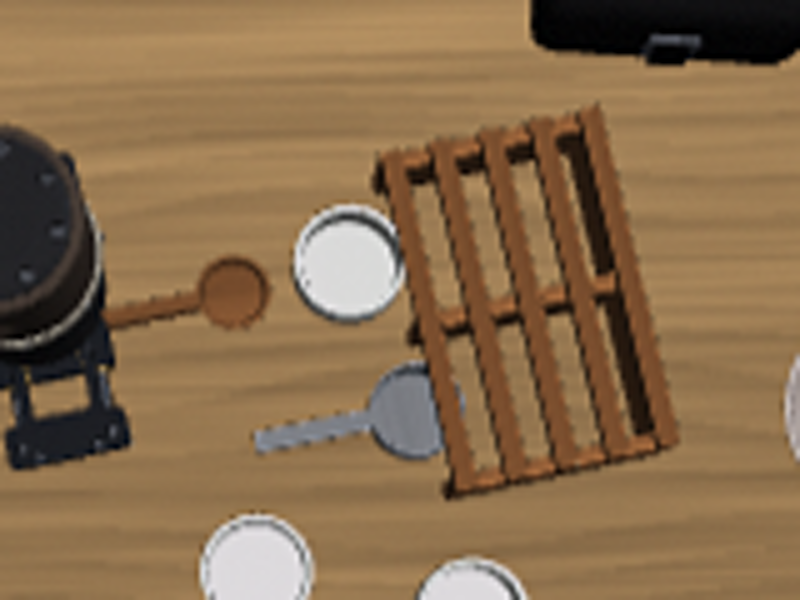

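The wrist view shows the bowl end centred on the gripper axis, with its tip out of frame. The top crop (5×) puts the bowl at (234,292), the ramekin at (349,264), and the shelf corners at (380,155), (598,104), (455,492) and (675,440). I'll write a small tracker for the ramekin.

```bash
cat >> h.py <<'E'
from scipy.optimize import minimize
def proj(P,m):
    return cv2.projectPoints(np.array(P,float),cv2.Rodrigues(m['R'])[0],m['t'],m['intrinsics'],m['distortion'])[0][:,0]
TH=np.radians(-79.6); RS=np.array([[np.cos(TH),-np.sin(TH)],[np.sin(TH),np.cos(TH)]]); T0=np.array([.5835,-.0884])
loc=lambda w: RS.T@(np.asarray(w)[:2]-T0)
wor=lambda l: RS@np.asarray(l)+T0
K=4
def poly(pts,m,shape):
    p=proj(pts,m); a=np.zeros((shape[0]*K,shape[1]*K),np.uint8)
    cv2.fillPoly(a,[np.round((cv2.convexHull(p.astype(np.float32))[:,0]+.5)*K).astype(int)],1)
    return cv2.resize(a.astype(np.float32),(shape[1],shape[0]),interpolation=cv2.INTER_AREA)
def track(im,guess):
    m=ctrl.camera_model('top'); s=im.shape[:2]; f=im.astype(float)
    white=np.clip((f.min(2)/np.maximum(f.max(2),1)-.72)/.15,0,1)*(f.max(2)>60)
    ign=np.zeros(s,np.float32); box=lambda x0,x1,y0,y1,z0,z1:[(*wor((x,y)),z) for x in(x0,x1) for y in(y0,y1) for z in(z0,z1)]
    for i in range(5): ign=np.maximum(ign,poly(box(.033*i-.002,.033*i+.017,-.113,.113,.08,.092),m,s))
    for y in(-.107,0,.107): ign=np.maximum(ign,poly(box(0,.147,y-.007,y+.007,0,.08),m,s))
    a=np.linspace(0,2*np.pi,60)
    gx,gy=proj([(*guess,.03)],m)[0]; yy,xx=np.mgrid[:s[0],:s[1]]
    w=(1-np.minimum(1,ign*1.5))*(np.hypot(xx-gx,yy-gy)<17)
    def cost(c): 
        d=poly([(c[0]+.0375*np.cos(t),c[1]+.0375*np.sin(t),z) for t in a for z in(0,.045)],m,s)
        return (w*np.abs(d-white)).sum()
    best=min(((cost((guess[0]+i,guess[1]+j)),i,j) for i in np.arange(-.012,.0121,.003) for j in np.arange(-.012,.0121,.003)))
    c0=np.array(guess)+best[1:]
    r=minimize(cost,c0,method='Nelder-Mead',options=dict(initial_simplex=[c0,c0+[.002,0],c0+[0,.002]],xatol=1e-4,fatol=.01))
    return r.x,r.fun
def status(guess):
    o=ctrl.get_obs();im=ctrl.snapshot('top');c,f=track(im,guess)
    y=np.radians(o['orientation'][2]);tip=o['tool_pos'][:2]+.15*np.array([np.cos(y),np.sin(y)])
    np.set_printoptions(precision=4,suppress=True)
    print('t',o['clock'],'F',o['force'],'yaw',o['orientation'][2],'z',o['tool_pos'][2]);print('ram',c,'local',loc(c),'cost',f,'tip local',loc(tip),'grip local',loc(o['tool_pos']))
    return im
E
python3 - <<'E'
from h import *
g=lambda u,z: ray('top',crop(u,5,(210,120)),z)
L=[(0,.113),(.147,.113),(0,-.113),(.147,-.113)]
th,t,r=fit(L,[g(u,.092) for u in [(380,155),(598,104),(455,492),(675,440)]]);print(np.degrees(th),t,r)
print('bowl seen',g((234,292),.022),'ram',g((349,264),.045))
o=ctrl.get_obs();y=np.radians(o['orientation'][2]);print('bowl kin',o['tool_pos'][:2]+.124*np.array([np.cos(y),np.sin(y)]))
status((.627,-.049))
E
```

```text
-79.06666301926084 [ 0.58228746 -0.08756755] [[-2.30816817e-03 -2.17620795e-03]
 [-2.30734760e-04  5.36797474e-05]
 [ 2.98471442e-04 -4.09493649e-04]
 [ 2.24043148e-03  2.53202186e-03]]
bowl seen [0.61415152 0.02811034 0.022     ] ram [ 0.62761258 -0.04858328  0.045     ]
bowl kin [0.61279806 0.02994785]
t 4.8833 F [-0.2584  1.0962 -0.6321] yaw -79.51202806976482 z 0.008665006743017064
ram [ 0.6327 -0.0503] local [-0.0286  0.0553] cost 31.074587766499143 tip local [-0.0851  0.0502] grip local [-0.2351  0.05  ]
```

```bash
python3 - <<'E'
from h import *
im=np.load('top2.npy').astype(int) # offset (210,120)
f=im.astype(float);r=f.min(2)/f.max(2)
for v in range(38,68): print(v+120,' '.join('%2d'%int(99*x) for x in r[v,56:84]), '|',' '.join('%3d'%x for x in im[v,56:84:1].min(1)))
a=np.linspace(0,6.28,60)
for c in ((.6276,-.0486),(.6327,-.0503)):
  p=proj([(c[0]+.0375*np.cos(t),c[1]+.0375*np.sin(t),z) for t in a for z in(0,.045)],ctrl.camera_model('top'));print(p.min(0),p.max(0))
E
```

```text
158 51 52 52 52 52 52 52 52 53 52 52 52 52 52 52 52 53 52 51 45 46 38 37 37 37 35 50 52 |  79  80  80  81  81  80  81  80  82  81  81  82  81  80  81  81  82  83  74  26  34  14  50  47  46  43  51  84
159 53 52 52 52 52 52 53 52 52 52 51 52 52 51 51 52 52 52 52 51 52 50 37 37 37 35 44 53 |  81  80  80  80  81  80  82  81  81  80  80  80  80  79  80  81  81  81  84  71  76  38  49  48  45  43  55  83
160 52 52 52 52 52 52 52 52 51 50 49 48 48 47 61 49 48 48 50 51 53 50 37 37 38 36 41 52 |  81  80  81  81  80  81  81  81  79  78  76  74  73  72 100  76  74  74  77  80  85  58  46  47  47  43  56  80
161 52 51 52 52 51 52 51 50 48 59 72 94 95 95 95 95 87 86 65 50 50 51 38 36 37 36 35 52 |  80  79  79  80  79  80  78  77  74  78 127 197 204 203 209 205 174 172 110  77  78  76  33  45  46  43  50  80
162 52 51 52 52 52 51 50 44 83 98 93 97 97 98 97 97 93 96 96 87 55 49 42 35 36 37 34 51 |  81  81  82  82  82  80  78  54 161 203 168 168 139 139 137 151 134 181 209 177  72  79  31  44  46  46  44  67
163 52 52 52 52 51 50 72 95 96 98 98 97 96 96 99 97 97 97 97 96 97 67 49 35 36 37 35 45 | 
[... 4433 characters left out ...]
51 44 40 |  80  81  80  79  79  79  80  79  80  79  77  77  76  76  75  76  80  79  80  81  82  81  81  81  83  74  26  13
186 52 52 53 52 52 52 52 52 52 52 52 52 52 52 52 52 51 52 52 52 52 52 52 52 52 48 37 40 |  81  81  82  82  81  81  82  82  83  83  84  83  84  84  84  85  84  85  85  85  85  84  84  84  87  47  15  11
187 52 52 52 52 52 52 52 53 52 52 52 52 53 53 53 52 52 52 52 53 52 52 52 52 52 48 38 41 |  85  85  85  85  85  85  85  86  84  84  84  84  85  85  85  84  84  84  83  84  81  80  80  80  82  44  15  13
[267.81357972 161.25480439] [290.71566948 185.38097442]
[268.27164511 159.73008829] [291.17942356 183.88328352]<stdin>:3: RuntimeWarning: invalid value encountered in divide
```

```bash
sed -i "s/radians(-79.6)/radians(-79.3)/; s/\[.5835,-.0884\]/[.5829,-.0880]/; s/for z in(0,.045)\],m,s)/for z in(.02,.045)],m,s)/; s/np.sin(y)\])$/np.sin(y)])+[.0014,-.0018]/" h.py; grep -n "0018\|(.02" h.py; python3 -c "
from h import *
status((.630,-.049))"
```

```text
35:        d=poly([(c[0]+.0375*np.cos(t),c[1]+.0375*np.sin(t),z) for t in a for z in(.02,.045)],m,s)
43:    y=np.radians(o['orientation'][2]);tip=o['tool_pos'][:2]+.15*np.array([np.cos(y),np.sin(y)])+[.0014,-.0018]
t 4.9333 F [-0.346  -0.4194 -0.8571] yaw -79.522778970506 z 0.008616150921813899
ram [ 0.6309 -0.0492] local [-0.0292  0.0544] cost 21.938045825653145 tip local [-0.0822  0.0522] grip local [-0.2342  0.0517]
```

>>> step_arm --rows '[[1,[1,-2,0],[0,0,0]],[1,[2,-4,0],[0,0,0]],[1,[3,-6,0],[0,0,0]],[1,[3.5,-8,0],[0,0,0]],[1,[3.7,-9.5,0],[0,0,0]]]'

```text
clock: 5.4
tool_pos: [0.5942, 0.1413, 0.0086]
orientation: [180.0, -0.0, -79.6]
force: [0.1, 0.3, -0.6]
opening: 0.0135
gripper_force: 30.0
```

>>> step_arm --rows '[[1,[1,-6,0],[0,0,0]],[1,[2.2,-12,0],[0,0,0]],[1,[3.3,-18,0],[0,0,0]],[1,[4.5,-24,0],[0,0,0]],[1,[5.6,-29.5,0],[0,0,0]]]'

```text
clock: 5.82
tool_pos: [0.5998, 0.1114, 0.0086]
orientation: [-180.0, 0.0, -79.6]
force: [-0.4, 2.2, -0.8]
opening: 0.0134
gripper_force: 30.0
```

```bash
python3 -c "
from h import *
status(wor((-.006,.0545)))"
```

```text
t 5.8167 F [-0.3594  2.194  -0.7648] yaw -79.58997601189793 z 0.008579434379809459
ram [ 0.6368 -0.0723] local [-0.0054  0.0559] cost 16.873519968229868 tip local [-0.0408  0.0539] grip local [-0.1928  0.0536]
```

>>> step_arm --rows '[[1,[-0.5,3,0],[0,0,0]],[1,[-0.9,5,0],[0,0,0]],[1,[1,5.3,0],[0,0,0]],[1,[3,5.6,0],[0,0,0]],[1,[3,5.6,0],[0,0,0]]]'

```text
clock: 6.28
tool_pos: [0.6031, 0.1182, 0.0086]
orientation: [-180.0, -0.0, -79.5]
force: [0.3, 0.1, 0.3]
opening: 0.0136
gripper_force: 30.0
```

>>> step_arm --rows '[[1,[1.3,-7,0],[0,0,0]],[1,[2.6,-14,0],[0,0,0]],[1,[3.9,-21,0],[0,0,0]],[1,[5.2,-28,0],[0,0,0]],[1,[6.5,-34.4,0],[0,0,0]]]'

```text
clock: 6.7
tool_pos: [0.6092, 0.0824, 0.0086]
orientation: [180.0, 0.0, -79.6]
force: [-0.6, 1.3, 0.3]
opening: 0.0139
gripper_force: 30.0
```

```bash
python3 -c "
from h import *
status(wor((.025,.0545)))"
```

```text
t 6.7 F [-0.6439  1.3219  0.295 ] yaw -79.59933757736462 z 0.00857123632148864
ram [ 0.641  -0.1015] local [0.024  0.0545] cost 10.990032208823832 tip local [-0.0105  0.0578] grip local [-0.1625  0.0575]
```

>>> step_arm --rows '[[1,[-0.5,3,0],[0,0,0]],[1,[-0.9,5,0],[0,0,0]],[1,[-2,4.7,0],[0,0,0]],[1,[-3.2,4.5,0],[0,0,0]],[1,[-3.2,4.5,0],[0,0,0]]]'

```text
clock: 7.17
tool_pos: [0.6055, 0.0881, 0.0085]
orientation: [180.0, -0.0, -79.5]
force: [0.7, 0.2, 0.5]
opening: 0.0134
gripper_force: 30.0
```

>>> step_arm --rows '[[1,[1.5,-8,0],[0,0,0]],[1,[3,-16,0],[0,0,0]],[1,[4.5,-24,0],[0,0,0]],[1,[6,-32,0],[0,0,0]],[1,[7.4,-39.3,0],[0,0,0]]]'

```text
clock: 7.58
tool_pos: [0.6135, 0.0474, 0.0085]
orientation: [180.0, 0.0, -79.6]
force: [0.2, 1.5, -0.6]
opening: 0.0136
gripper_force: 30.0
```

```bash
python3 -c "
from h import *
status(wor((.058,.0535)))"
```

```text
t 7.5833 F [ 0.2135  1.4668 -0.6207] yaw -79.60209257646135 z 0.008524920215965986
ram [ 0.647  -0.1351] local [0.0582 0.0542] cost 7.392248982634439 tip local [0.0246 0.0555] grip local [-0.1274  0.0552]
```

>>> step_arm --rows '[[1,[1.1,-6,0],[0,0,0]],[1,[2.2,-12,0],[0,0,0]],[1,[3.3,-18,0],[0,0,0]],[1,[4.5,-24,0],[0,0,0]],[1,[5.6,-30,0],[0,0,0]]]'

```text
clock: 8.05
tool_pos: [0.6191, 0.018, 0.0086]
orientation: [180.0, 0.0, -79.6]
force: [-1.1, 2.4, -0.3]
opening: 0.0134
gripper_force: 30.0
```

>>> step_arm --rows '[[1,[0.3,-1.5,0],[0,0,0]],[1,[0.6,-3,0],[0,0,0]],[1,[0.8,-4,0],[0,0,0]],[1,[1,-5,0],[0,0,0]],[1,[1.1,-6,0],[0,0,0]]]'

```text
clock: 8.47
tool_pos: [0.62, 0.0127, 0.0086]
orientation: [180.0, 0.0, -79.6]
force: [-0.2, 2.0, -0.1]
opening: 0.0136
gripper_force: 30.0
```

```bash
python3 -c "
from h import *
status(wor((.095,.0535)))"
```

```text
t 8.4667 F [-0.2058  1.9653 -0.07  ] yaw -79.55847407621977 z 0.008554607390693098
ram [ 0.6546 -0.1718] local [0.0956 0.0549] cost 8.589514229227635 tip local [0.06   0.0556] grip local [-0.0921  0.0552]
```

Nearly home. I'll creep forward in 1 mm rows until the force rises.

>>> step_arm --rows '[[1,[0.1,-0.6,0],[0,0,0]],[1,[0.2,-1.2,0],[0,0,0]],[1,[0.3,-1.8,0],[0,0,0]],[1,[0.4,-2.4,0],[0,0,0]],[1,[0.5,-3,0],[0,0,0]]]'

```text
clock: 8.93
tool_pos: [0.6206, 0.0097, 0.0085]
orientation: [-180.0, 0.0, -79.6]
force: [-0.4, 5.1, -0.4]
opening: 0.0139
gripper_force: 30.0
```

>>> step_arm --rows '[[1,[0.1,-0.5,0],[0,0,0]],[1,[0.2,-1,0],[0,0,0]],[1,[0.2,-1.3,0],[0,0,0]],[1,[0.3,-1.6,0],[0,0,0]],[1,[0.3,-2,0],[0,0,0]]]'

```text
clock: 9.35
tool_pos: [0.6209, 0.0094, 0.0084]
orientation: [-179.9, 0.1, -79.6]
force: [-2.4, 13.6, -1.8]
opening: 0.0136
gripper_force: 30.0
```

```bash
python3 -c "
from h import *
status(wor((.095,.0535)))"
```

```text
t 9.35 F [-2.3976 13.5994 -1.7879] yaw -79.57746115783817 z 0.008421324308380149
ram [ 0.655 -0.175] local [0.0989 0.0547] cost 12.036748790405868 tip local [0.0634 0.0558] grip local [-0.0887  0.0555]
```

The force rose to 13.6 N while the spoon stopped advancing, so the ramekin is against the back wall. Now I'll retract straight out.

>>> step_arm --rows '[[1,[-0.6,3,0],[0,0,0]],[1,[-1.6,8.5,0],[0,0,0]],[1,[-3,16,0],[0,0,0]],[1,[-4.5,24,0],[0,0,0]],[1,[-6,32,0],[0,0,0]]]'

```text
clock: 9.82
tool_pos: [0.6147, 0.0401, 0.0086]
orientation: [180.0, -0.0, -79.6]
force: [-0.6, 0.1, -1.4]
opening: 0.0137
gripper_force: 30.0
```

>>> step_arm --rows '[[1,[-3.7,20,0],[0,0,0]],[1,[-7.5,40,0],[0,0,0]],[1,[-11,60,0],[0,0,0]],[1,[-15,80,0],[0,0,0]],[1,[-18.6,98,0],[0,0,0]]]'

```text
clock: 10.23
tool_pos: [0.5959, 0.1392, 0.0086]
orientation: [-180.0, -0.0, -79.5]
force: [-0.1, -0.1, -0.9]
opening: 0.014
gripper_force: 30.0
```

>>> step_arm --rows '[[1,[0,0,0],[0,0,0]],[1,[0,0,-1.5],[0,0,0]],[1,[0,0,-3],[0,0,0]],[1,[0,0,-4],[0,0,0]],[1,[0,0,-4.5],[0,0,0]]]'

```text
clock: 10.65
tool_pos: [0.5961, 0.1368, 0.0037]
orientation: [180.0, -0.0, -79.6]
force: [-0.9, -0.6, -1.4]
opening: 0.0131
gripper_force: 30.0
```

>>> step_arm --rows '[[1,[0,0,0],[0,0,0]],[1,[0,0,-0.4],[0,0,0]],[1,[0,0,-0.4],[0,0,0]],[1,[0,0,-0.4],[0,0,0]],[1,[0,0,-0.4],[0,0,0]]]'

```text
clock: 11.07
tool_pos: [0.5963, 0.1375, 0.0037]
orientation: [-180.0, 0.0, -79.6]
force: [0.0, 0.0, 0.2]
opening: 0.0136
gripper_force: 30.0
```

```bash
python3 -c "
from h import *
im=status(wor((.095,.0535)))
cv2.imwrite('pics/t3.png',cv2.resize(im[120:240,210:370],(800,600),interpolation=cv2.INTER_CUBIC)[:,:,::-1])"
```

```text
t 11.0667 F [0.0017 0.0319 0.1696] yaw -79.58343696763357 z 0.0037036390819141646
ram [ 0.6549 -0.1746] local [0.0985 0.0546] cost 11.482798241487618 tip local [-0.067   0.0554] grip local [-0.219   0.0551]
```

View pics/t3.png

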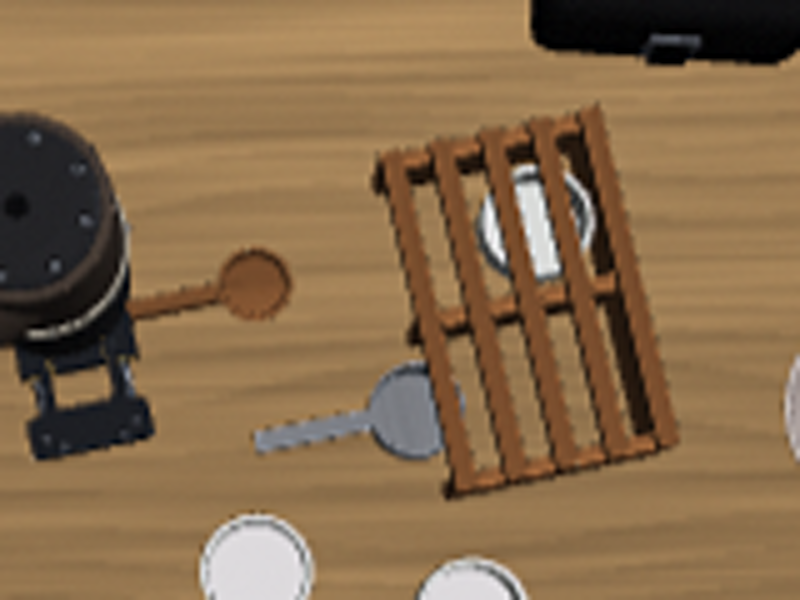

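The ramekin is at the back of its bay at (537,222), the cup hasn't moved, and the spoon is well in front of the mouth. I'll release it and lift away.

>>> step_arm --rows '[[0,[0,0,0],[0,0,0]],[0,[0,0,0],[0,0,0]],[0,[0,0,0],[0,0,0]],[0,[0,0,0],[0,0,0]],[0,[0,0,0],[0,0,0]]]'

```text
clock: 11.53
tool_pos: [0.5963, 0.1376, 0.0037]
orientation: [-180.0, 0.0, -79.6]
force: [0.0, 0.2, -0.2]
opening: 0.0414
gripper_force: 0.0
```

>>> step_arm --rows '[[0,[0,0,0],[0,0,0]],[0,[0,0,0],[0,0,0]],[0,[0,0,0],[0,0,0]],[0,[0,0,0],[0,0,0]],[0,[0,0,0],[0,0,0]]]'

```text
clock: 11.95
tool_pos: [0.5963, 0.1375, 0.0036]
orientation: [180.0, -0.0, -79.6]
force: [-0.2, -0.0, -0.0]
opening: 0.0748
gripper_force: 0.0
```

>>> step_arm --rows '[[0,[0,0,5],[0,0,0]],[0,[0,0,20],[0,0,0]],[0,[0,0,45],[0,0,0]],[0,[0,0,75],[0,0,0]],[0,[0,0,110],[0,0,0]]]'

```text
clock: 12.37
tool_pos: [0.5953, 0.137, 0.1139]
orientation: [179.8, -0.0, -79.6]
force: [0.7, 0.4, -0.0]
opening: 0.0877
gripper_force: 0.0
```

>>> step_arm --rows '[[0,[0,10,10],[0,0,0]],[0,[0,20,20],[0,0,0]],[0,[0,30,30],[0,0,0]],[0,[0,30,30],[0,0,0]],[0,[0,30,30],[0,0,0]]]'

```text
clock: 12.78
tool_pos: [0.596, 0.1684, 0.1433]
orientation: [180.0, 0.0, -79.5]
force: [0.1, -0.9, -1.3]
opening: 0.0878
gripper_force: 0.0
```

```bash
python3 -c "
from h import *
im=status(wor((.095,.0535)))
s=ctrl.snapshot('side')
cv2.imwrite('pics/s4.png',cv2.resize(s,(800,600))[:,:,::-1])"
```

```text
t 12.7833 F [ 0.1492 -0.9133 -1.293 ] yaw -79.5087152522255 z 0.14325926223066376
ram [ 0.6549 -0.1745] local [0.0983 0.0547] cost 11.391140092971636 tip local [-0.0974  0.0609] grip local [-0.2495  0.0604]
```

View pics/s4.png

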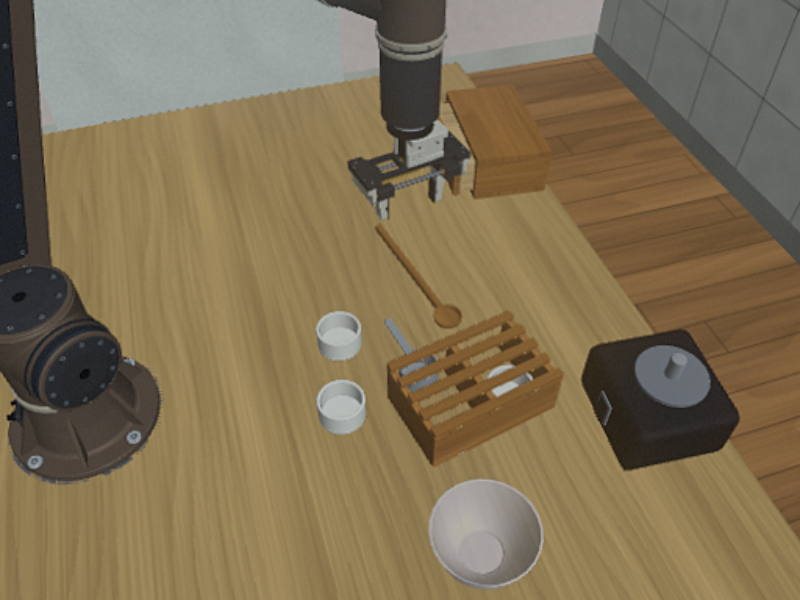

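The side view shows the spoon flat at (420,275) and clear of the shelf. The ramekin is home at (508,380), the cup and bowl haven't moved, and the gripper is clear.

```bash
python3 -c "
from plant import ctrl
print(ctrl.close_job())"
```

```text
the job is handed in; nothing more can be done
None
```

The job is handed in: the ramekin is home against the back wall of its bay, the spoon lies flat and released in front of the shelf, and the cup and clear bowl look unmoved in the final picture.

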